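# Pack out and wedge a block in the gluing jig

### The job

Clamp the short wooden block in the L-shaped jig: stand one spacer upright in the gap between the block and the slanted fence, or both side by side if with only one the wedge would not come up tight, then push the wooden wedge in thin end first, flat on the bed, between the spacers and the fence until you feel it jam and the block is pressed against the jig. It must be at least a quarter of its taper in, with its square head still outside the fence; a spacer you do not need stays in its rack, and the mug, the spanner and the glue pot are left alone. Finish while still holding the wedge, pushed in tight: do not let go of it.

Things in the scene. Friction and masses are not known exactly. Their poses are not given: they have to be found in the camera images.
- jig: Grey steel L-shaped jig, fixed, 24 mm high. Origin on the bed at the L's inner corner. +x: the way the wedge is driven (to the robot's right); +y: roughly away from the robot. Side rail face: plane y = 0, x -130 to 20 mm, rail and flange on its +y side. End stop face: plane x = 0, y 0 to -98 mm.
- fence: Grey steel slanted fence, fixed, 24 mm high, at jig x = -120 mm, axes parallel to the jig's. Origin on the bed at the mouth end of its working face, which runs 35 mm in +x and leans 0.16 mm toward +y (the block) per mm. Gap at the mouth with the block on the rail, 22 to 33 mm: minus the origin's jig y, minus 43 mm.
- work_block: Short dark wooden finger-jointed block 43 x 120 x 26 mm, loose in the jig corner, 1 to 5 mm off rail and end stop. Origin on its underside. Own y (its length, -59 to 61 mm) points along jig +x; own x runs from -23 mm (rail side) to +20 mm (gap side), along jig -y.
- spacer_a: Aluminium spacer, 90 g: upright strip 120 long (own x) x 8 thick (own y) x 26 mm high; a grip tab 22 mm wide, 8 mm thick, centred at own x = 25 mm, rises to 62 mm above the underside. Origin at the underside's centre. Stands in a rack slot, own x roughly along jig +x. In use it stands along the block, origin near jig x = -60 mm.
- spacer_b: Second spacer, the same part, standing in the rack turned end for end (own x along jig -x). If both are carried to the jig without a half turn, their tabs stand 50 mm apart along the gap, leaving room for the fingers. As the wedge goes in it drags spacers and block a few mm to the end stop before it jams; a steady push of about 15 N then seats it.
- rack: Fixed wooden rack 130 (own x, roughly along jig x) x 100 mm, 20 mm high, with two slots 11 mm wide along x at own y = 30 mm (spacer_a) and -30 mm (spacer_b), floors 6 mm above the bed. Origin at its underside's centre.
- wedge: Wooden wedge 30 mm high, 80 g, lying right way up for use. Origin under the head's middle; own x to the thin end. Head: x -15 to 15, y -10.5 to 10.5 mm, parallel sides, grip here. Taper x 15 to 115: straight side y = 10.5 goes to the spacer; the -y side slopes 0.16 down to 5 mm thickness and meets the fence. Jams where its thickness equals the gap left; over 21 mm left it runs loose.
- tea_mug: White mug, 95 mm high and 92 mm wide, bystander behind the jig. Origin on its underside.
- spanner: Steel combination spanner 211 x 41 x 9 mm lying near the bed's front edge, bystander. Origin on its underside.
- glue_pot: Round glue pot 105 x 87 x 79 mm, bystander to the left. Origin on its underside.

How it is judged:
On the way:
1. a spacer stands upright on the bed in the gap between block and fence (((y of spacer_a in the frame of jig between -0.08 and -0.043 m and x of spacer_a in the frame of jig between -0.08 and -0.055 m and height (world z) of spacer_a below 0.01 m and angle between spacer_a's own z axis and vertical below 0.15 rad) or (y of spacer_b in the frame of jig between -0.08 and -0.043 m and x of spacer_b in the frame of jig between -0.08 and -0.055 m and height (world z) of spacer_b below 0.01 m and angle between spacer_b's own z axis and vertical below 0.15 rad))), for 0.2 s.
At the end, for the whole second after the job is handed in: Spacers used stand upright in the gap, any other within 20 mm of its start; wedge flat, along the jig within 0.12 rad, 25 to 102 mm past the fence mouth, at rest; over 3 N wedge to fence and block to jig, block square within 0.05 rad; fingers press the wedge with over 2 N (((y of spacer_a in the frame of jig between -0.08 and -0.043 m and x of spacer_a in the frame of jig between -0.08 and -0.055 m and height (world z) of spacer_a below 0.01 m and angle between spacer_a's own z axis and vertical below 0.15 rad) or (y of spacer_b in the frame of jig between -0.08 and -0.043 m and x of spacer_b in the frame of jig between -0.08 and -0.055 m and height (world z) of spacer_b below 0.01 m and angle between spacer_b's own z axis and vertical below 0.15 rad)) and ((y of spacer_a in the frame of jig between -0.08 and -0.043 m and x of spacer_a in the frame of jig between -0.08 and -0.055 m and height (world z) of spacer_a below 0.01 m and angle between spacer_a's own z axis and vertical below 0.15 rad) or distance of spacer_a from where it was at the start of the episode below 0.02 m) and ((y of spacer_b in the frame of jig between -0.08 and -0.043 m and x of spacer_b in the frame of jig between -0.08 and -0.055 m and height (world z) of spacer_b below 0.01 m and angle between spacer_b's own z axis and vertical below 0.15 rad) or distance of spacer_b from where it was at the start of the episode below 0.02 m) and x of wedge in the frame of fence between -0.09 and -0.013 m and y of wedge in the frame of fence between -0.012 and 0.02 m and angle between the x axis of wedge and the x axis of jig, either way round below 0.12 rad and height (world z) of wedge below 0.01 m and angle between wedge's own z axis and vertical below 0.15 rad and contact force between wedge and fence above 3 N and contact force between work_block and jig above 3 N and angle between the y axis of work_block and the x axis of jig, either way round below 0.05 rad and contact force between the fingers and wedge above 2 N and linear speed of wedge below 0.01 m/s); the arm keeps its last pose, push and grip.
It fails at once if the tea mug is shifted by more than 20 mm (distance of tea_mug from where it was at the start of the episode above 0.02 m).
It fails at once if the spanner is shifted by more than 20 mm (distance of spanner from where it was at the start of the episode above 0.02 m).
It fails at once if the glue pot is shifted by more than 20 mm (distance of glue_pot from where it was at the start of the episode above 0.02 m).
It also fails if it takes over 72 s, if anything falls off the work surface, if the arm or the gripper's body presses on something with over 40 N, if the wrist force passes 120 N, or if a joint passes its speed limit or range.

### The arm

A 7-joint arm with a two-finger parallel gripper is mounted at the origin on a cart in front of the work surface, level with it; the furniture and walls round the work are solid. World frame = base frame: x ahead of the robot, y to its left, z up, the work surface at z = 0. Lengths are in m, angles in rad, forces in N, time in s.
With the tool pointing down it reaches from about 0.425 to 0.825 m from the base axis. Payload 3.6 kg.
Tool frame: the origin (TCP) lies at the very end of the fingers, on their centre line; the grasp point (between the pads) lies 19 mm behind it; z points along the fingers, y is the direction in which the jaws open and shut (so a half turn about z gives the same grasp; the last joint's range is limited). The gripper opens to 93 mm and grips with 3 to 60 N. Pads are 15 mm wide; open, the fingers measure 128 mm over their backs; the gripper's body (75 mm by 188 mm) begins 65 mm behind the grasp point.
Start: joints at [1.242, 0.615, -0.013, 1.423, 0.008, 1.103, -0.04], TCP at [0.194, -0.62, 0.219] pointing down, gripper open.
Joint ranges: [-3.12, 3.12], [-0.3, 2.06], [-1.34, 1.32], [0.26, 2.42], [-1.36, 4.5], [0.01, 1.98], [-2.84, 2.84]. Speed limits (rad/s): [2.79, 2.79, 3.14, 3.14, 3.14, 3.14, 3.14].

### API

Orientations are given as a unit quaternion [x, y, z, w].
In Python, from cell import r gives the robot as it stands. Calls block until the motion is done:
- r.move_to(position, orientation): joint-space move of the TCP to a pose.
- r.move_linear(position, rate=0.15, orientation=None, max_force=None): straight line of the TCP; orientation=None keeps the orientation; rate is the mean speed in m/s. With max_force (N) it stops when the force on the tool has changed by that much, and returns True; else False.
- r.set_joints(angles): joint-space move.
- r.set_gripper(opening, strength=None): finger opening in m; strength is the grip in N (None keeps the last); returns when the fingers have stopped.
- r.hold(seconds).
- r.solve_ik(position, orientation): joint angles nearest the present ones, or None.
- r.get_state(): the state.
- r.grab_frame(name): name is "scene" or "top" or "wrist"; returns a dict with "pixels" (400x640x3 uint8, red, green, blue), "fx", "fy", "cx", "cy" (pixels), "R" (3x3) and "t" (3): a world point X has camera coordinates R X + t. Camera axes: x right, y down, z forward; pixel columns grow to the right and rows downward; lengths in m; the calibration is good to about 2 mm. A picture is of the moment at which its call begins. There is no depth.
A pose or a line that the arm cannot do raises r.PlanningError and nothing moves.
- r.sign_off(): hands the job in, once; it reports no verdict.
The state is a dict: "t": time; "q": joint angles; "joint_velocities": joint speeds; "effort": joint torques, N m; "tool_pos": TCP position; "tool_rot": TCP orientation; "wrist_force": force on the tool from outside, world axes, zero at the start; "ft_torque": the same for the moment, N m; "opening": finger opening in m.
Only numpy, scipy, OpenCV 4.12 (cv2) and the standard library are available. Lean on these libraries where they do the work, as an engineer would, in place of code of your own. Each camera call takes 0.05 s, during which the arm holds its last target. There are 200 camera calls.

## Working session

There is one attempt and no reset: what is moved stays moved. The work goes in short steps, each a Python script; the robot and the scene stay as the last script left them, time stands still between calls to the robot, and variables do not carry over. Pictures are saved under pics/ and viewed, about 8 in all and at most 12, crops included, and the job is handed in when it is done.

```bash
mkdir -p pics; ls
python3 - <<'E'
from cell import r
import cv2,numpy as np
for n in("top","scene"):
    f=r.grab_frame(n); cv2.imwrite(f"pics/{n}0.png",f["pixels"][:,:,::-1]); np.savez(f"pics/{n}0.npz",**f)
    print(n,f["fx"],f["cx"],f["cy"],np.round(f["R"],3).tolist(),np.round(f["t"],3), np.round(-f["R"].T@f["t"],3))
print(r.get_state())
E
```

```text
pics
top 373.83934456867513 316.6902632510808 202.0837148266314 [[0.006, -1.0, -0.012], [-0.988, -0.004, -0.154], [0.154, 0.013, -0.988]] [0.15  0.574 1.162] [0.386 0.137 1.239]
scene 513.6424933269932 315.8487137002399 196.17595390119698 [[-0.42, -0.907, -0.005], [-0.393, 0.186, -0.9], [0.818, -0.377, -0.435]] [0.376 0.217 0.989] [-0.566  0.673  0.628]
{'t': 0.1, 'q': array([ 1.24153164,  0.61583599, -0.01258892,  1.42472645,  0.00813352,
        1.10339605, -0.04038804]), 'joint_velocities': array([-0.00098697, -0.0024658 , -0.00053596, -0.00589661, -0.0008975 ,
        0.00156492,  0.0007982 ]), 'effort': array([ 6.74657040e-04, -4.60043371e+01,  2.09346637e-01, -1.66244906e+01,
       -6.13160944e-02,  1.69494236e-02,  1.04629453e-04]), 'tool_pos': array([ 0.19358058, -0.61976348,  0.21759239]), 'tool_rot': array([ 9.88557622e-01,  1.50839281e-01, -2.11272943e-04, -1.13812539e-03]), 'wrist_force': array([ 0.0336778 , -0.86539042,  0.03789464]), 'ft_torque': array([ 0.00447412,  0.01901936, -0.01137382]), 'opening': 0.09286383803004737}
```

View pics/top0.png

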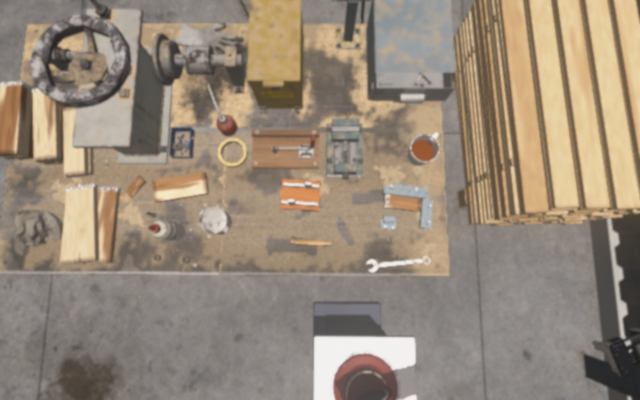

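The top view shows the rack (orange, ~300,195), wedge (~310,241), jig with block (~405,203), fence (~389,222), mug (424,149), spanner (398,264). I'll look closer with the wrist camera.

```bash
cat > h.py <<'E'
from cell import r
import cv2,numpy as np
from scipy.spatial.transform import Rotation as Ro
def ray(f,u,v,z):
    f={k:np.asarray(f[k]) for k in f}
    d=f["R"].T@np.array([(u-f["cx"])/f["fx"],(v-f["cy"])/f["fy"],1.]); c=-f["R"].T@f["t"]
    return c+d*(z-c[2])/d[2]
def proj(f,X):
    p=np.asarray(f["R"])@np.asarray(X,float)+f["t"]
    return float(f["cx"]+f["fx"]*p[0]/p[2]),float(f["cy"]+f["fy"]*p[1]/p[2])
def down(a):  # tool y axis (jaw) at world angle a, z down
    y=np.array([np.cos(a),np.sin(a),0]); z=np.array([0,0,-1.]); x=np.cross(y,z)
    return Ro.from_matrix(np.c_[x,y,z]).as_quat()
def snap(n,name):
    f=r.grab_frame(n); cv2.imwrite(f"pics/{name}.png",f["pixels"][:,:,::-1]); np.savez(f"pics/{name}.npz",**f); return f
def load(name): return dict(np.load(f"pics/{name}.npz"))
E
python3 - <<'E'
from h import *
f=load("top0")
for n,p in dict(rack=(300,195),wl=(290,240),wr=(331,242),jigc=(421,197),fence=(389,223),mug=(424,150),sp1=(370,265),sp2=(428,261)).items(): print(n,ray(f,*p,0.02).round(3))
s=r.get_state(); R=Ro.from_quat(s['tool_rot']).as_matrix();print(R.round(2))
g=snap("wrist","w0"); c=-g["R"].T@g["t"]; print("cam",g["fx"],(R.T@(c-s['tool_pos'])).round(3),(R.T@g["R"].T).round(3))
im=cv2.imread("pics/top0.png")[170:280,265:445]
cv2.imwrite("pics/top0c.png",cv2.resize(im,None,fx=4.4,fy=4.4,interpolation=cv2.INTER_CUBIC))
E
```

```text
rack [0.6   0.209 0.02 ]
wl [0.452 0.239 0.02 ]
wr [0.446 0.106 0.02 ]
jigc [ 0.595 -0.191  0.02 ]
fence [ 0.509 -0.083  0.02 ]
mug [ 0.756 -0.207  0.02 ]
sp1 [ 0.373 -0.019  0.02 ]
sp2 [ 0.387 -0.205  0.02 ]
[[ 0.95  0.3  -0.  ]
 [ 0.3  -0.95  0.  ]
 [-0.   -0.   -1.  ]]
cam 310.8865385333866 [ 0.08  -0.    -0.166] [[ 0.    -0.957 -0.29 ]
 [ 1.     0.     0.001]
 [-0.001 -0.29   0.957]]
```

View pics/top0c.png

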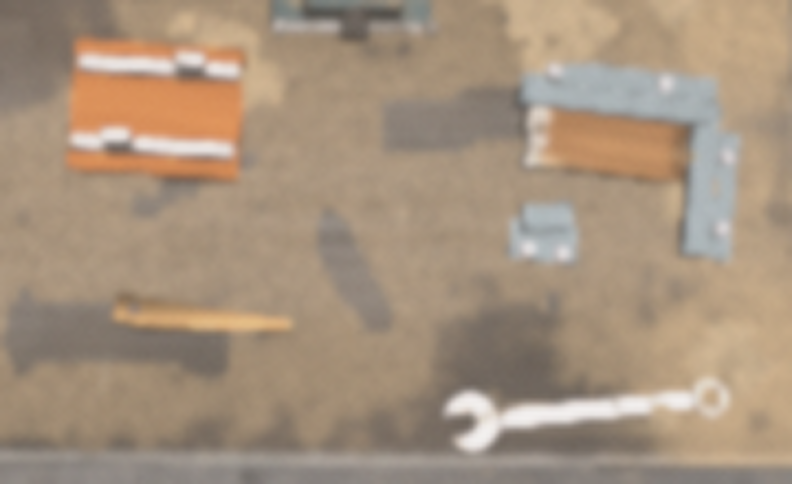

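Run:
```python
from h import *
r.move_to([0.53,-0.10,0.16],down(-0.09)); f=snap("wrist","w1")
s=r.get_state(); print(s['t'],s['tool_pos'],s['q'].round(2))
cv2.imwrite("pics/w1v.png",cv2.resize(cv2.imread("pics/w1.png"),None,fx=1.25,fy=1.25,interpolation=cv2.INTER_CUBIC))
```

```text
2.425 [ 0.52992472 -0.10158483  0.15995705] [ 0.41  0.54 -0.4   1.81  0.27  0.84 -0.21]
```

View pics/w1v.png

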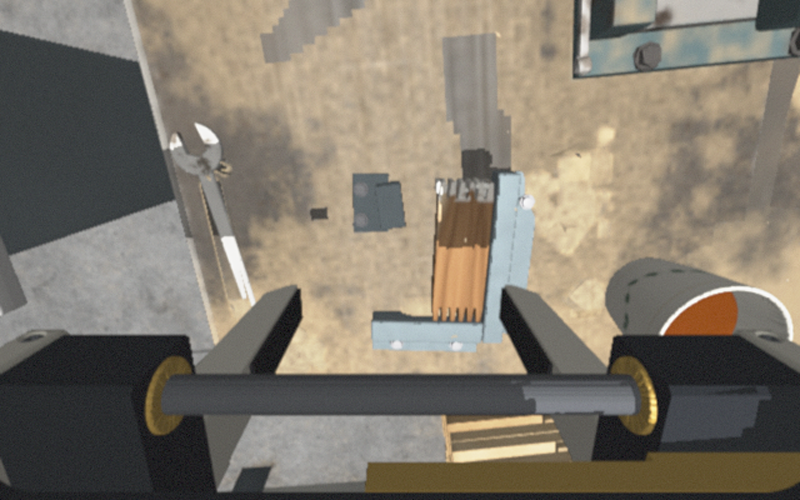

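Run:
```python
from h import *
im=cv2.imread("pics/w1.png")[132:284,272:432]
cv2.imwrite("pics/w1c.png",cv2.resize(im,None,fx=3.9,fy=3.9,interpolation=cv2.INTER_CUBIC))
```

```text
(no output)
```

View pics/w1c.png

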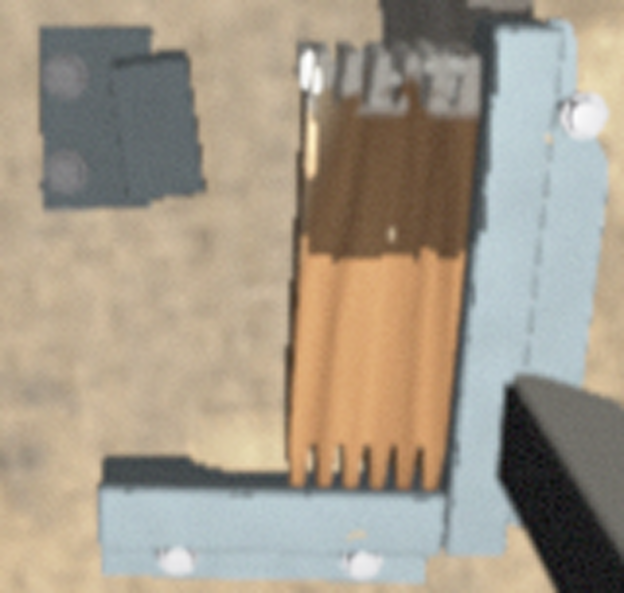

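Run:
```python
from h import *
f=load("w1")
P=lambda x,y,z:ray(f,272+x/3.9,132+y/3.9,z)[:2]
rt,rc,cor,se=P(496,26,.024),P(447,488,.024),P(443,552,.024),P(101,487,.024)
fm,fe=P(187,55,.024),P(204,190,.024)
b=[P(*p,.026) for p in((300,45),(480,55),(291,486),(432,488))]
print(rt,rc,cor,se,fm,fe,b,sep='\n')
d=(rc-rt)/np.linalg.norm(rc-rt); print("rail ang",np.degrees(np.arctan2(d[1],d[0])),np.linalg.norm(rc-rt),np.linalg.norm(cor-rt))
d2=(se-rc);print("stop",np.degrees(np.arctan2(d2[1],d2[0])),np.linalg.norm(d2))
n=np.array([-d[1],d[0]]) # jig +y
print(n)
for k,p in dict(fm=fm,fe=fe,b0=b[0],b1=b[1],b2=b[2],b3=b[3],rt=rt,se=se).items():print(k,((p-rc)@d*1e3).round(1),((p-rc)@n*1e3).round(1))
```

```text
[ 0.60918745 -0.06594925]
[ 0.59322598 -0.19268831]
[ 0.59148281 -0.21284168]
[ 0.49742642 -0.1834839 ]
[ 0.53237985 -0.06603803]
[ 0.53351494 -0.10107336]
[array([ 0.56042435, -0.06585552]), array([ 0.60463145, -0.07243504]), array([ 0.54997036, -0.18695062]), array([ 0.58872567, -0.19116751])]
rail ang -97.17801761704503 0.12774019703682674 0.147955529413712
stop 174.51187396529903 0.09624072219101755
[ 0.99216271 -0.12495258]
fm -118.1 -76.2
fe -83.4 -70.7
b0 -121.7 -48.4
b1 -120.7 -3.7
b2 -0.3 -43.6
b3 -0.9 -4.7
rt -127.7 0.0
se 2.8 -96.2
```

Jig yaw is about −97°, and the gap measures about 33 mm (fence y ≈ −76), so one spacer leaves 25 mm: both are needed. Next, the rack and wedge.

Run:
```python
from h import *
r.move_to([0.53,0.13,0.15],down(-0.11)); f=snap("wrist","w2")
s=r.get_state(); print(s['t'],s['tool_pos'],s['q'].round(2))
for p in ((.6,.21,.02),(.45,.24,.02),(.446,.106,.02)): print(proj(f,p))
cv2.imwrite("pics/w2v.png",cv2.resize(cv2.imread("pics/w2.png")[30:270,160:480],None,fx=2.5,fy=2.5,interpolation=cv2.INTER_CUBIC))
```

```text
3.3917 [0.53068887 0.12696781 0.14982973] [-0.02  0.56 -0.38  1.81  0.28  0.83 -0.66]
(387.09479814088115, 87.11999628677852)
(216.6744611029515, 71.72704680331864)
(240.4254565131862, 212.46248981969322)
```

View pics/w2v.png

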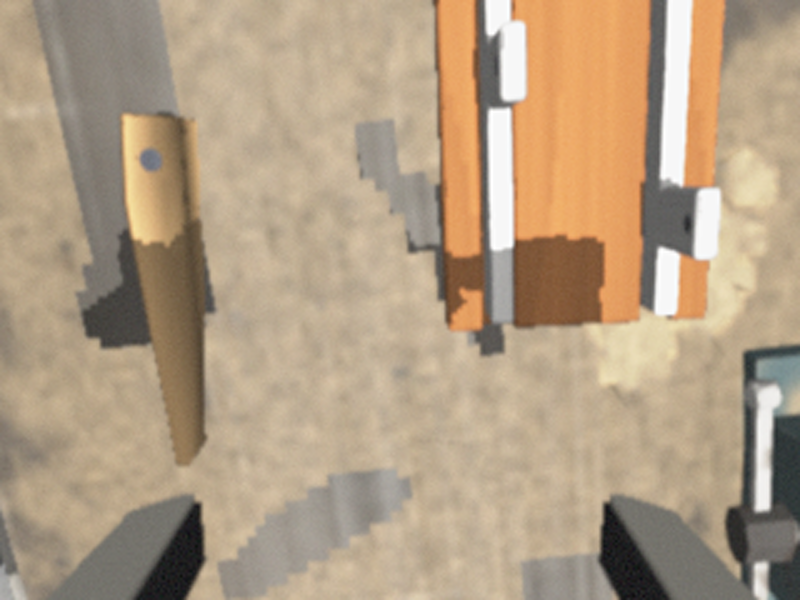

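Run:
```python
from h import *
f=load("w2")
P=lambda x,y,z:ray(f,160+x/2.5,30+y/2.5,z)[:2]
def ang(a,b): d=b-a; return np.degrees(np.arctan2(d[1],d[0])).round(1),(np.linalg.norm(d)*1e3).round(1)
tb,ta=P(513.5,61,.068),P(706,223,.068)
be,bt=P(501,322,.032),P(497,0,.032)
ae,at=P(666,315,.032),P(678,0,.032)
print("tabs",ta,tb,ang(tb,ta)); print("b strip",bt,be,ang(bt,be)); print("a strip",at,ae,ang(at,ae))
for n,t,e,o in(("b",bt,be,85),("a",at,ae,35)):
    u=(e-t)/np.linalg.norm(e-t); print(n,"tab predicted from end",e-u*o)
print("rack end",ang(P(700,318,.02),P(450,330,.02)))
hl,hr,h3,tr,tl=P(122,115,.03),P(183,118,.03),P(133,240,.03),P(190,462,.03),P(175,465,.03)
print("wedge",hl,hr,tr,tl,ang(hr,tr),ang(hl,hr),ang(tl,tr),ang(hl,h3))
```

```text
tabs [0.63170089 0.18123696] [0.57543004 0.2343099 ] (np.float64(-43.3), np.float64(77.4))
b strip [0.57660055 0.25715925] [0.56987515 0.14984764] (np.float64(-93.6), np.float64(107.5))
a strip [0.63584542 0.25047364] [0.63054888 0.14561989] (np.float64(-92.9), np.float64(105.0))
b tab predicted from end [ 5.88653322 84.98340908]
a tab predicted from end [ 2.39627451 35.1010517 ]
rack end (np.float64(176.3), np.float64(96.3))
wedge [0.44554308 0.23630611] [0.46626771 0.23298721] [0.4443665  0.10753369] [0.43825649 0.10695322] (np.float64(-99.9), np.float64(127.4)) (np.float64(-9.1), np.float64(21.0)) (np.float64(5.4), np.float64(6.1)) (np.float64(-97.1), np.float64(42.4))
```

```bash
cat >> h.py <<'E'
YAW=np.radians(-96.8); JO=np.array([.5932,-.1927])
D=np.array([np.cos(YAW),np.sin(YAW)]); N=np.array([-D[1],D[0]])
def jig(x,y): return JO+D*x/1e3+N*y/1e3
def tojig(p): return np.array([(np.asarray(p)[:2]-JO)@D,(np.asarray(p)[:2]-JO)@N])*1e3
def lin(xy,z,rate=.2,a=None,mf=None): 
    return r.move_linear([*xy,z],rate=rate,orientation=None if a is None else down(a),max_force=mf)
AJ=YAW+np.pi/2; AR=np.radians(-3.3)
def pick(xy):
    lin(xy,.12,.25,AR); r.set_gripper(.045); lin(xy,.040,.12)
    r.set_gripper(0.0,12); print("grip",r.get_state()['opening']); lin(xy,.06,.08); r.set_gripper(0.0,35); lin(xy,.19,.2)
E
python3 - <<'E'
from h import *
ta=np.array([.632,.181])
lin([.56,.18],.17,.25,AR); pick(ta)
lin([.54,.15],.19,.25); lin(jig(-43,-57),.12,.3,AJ); r.hold(.2)
f=snap("wrist","w3"); s=r.get_state(); print(s['t'],s['tool_pos'],s['opening'],s['wrist_force'],proj(f,[*jig(-60,-60),.02]))
cv2.imwrite("pics/w3v.png",cv2.resize(cv2.imread("pics/w3.png")[60:330,160:480],None,fx=2.2,fy=2.2,interpolation=cv2.INTER_CUBIC))
E
```

```text
grip 0.007984096869591614
10.0667 [ 0.54208432 -0.14175055  0.12043496] 0.008126869483879258 [-0.62708178 -0.98454998 -1.00678744] (317.1250602144539, 175.77843543968692)
```

View pics/w3v.png

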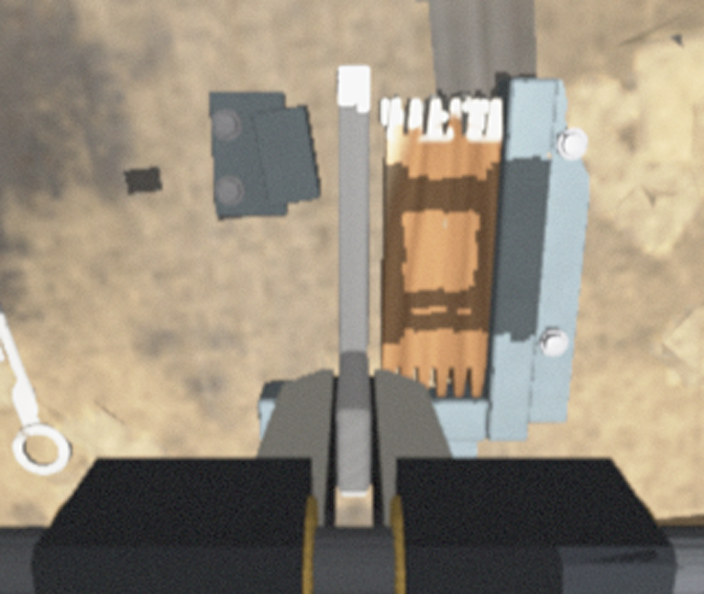

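The spacer (strip at x≈354, y 67–370) hangs parallel over the gap, between the fence face (~305–320) and the block edge (~383). I'll check the numbers, then lower it and push the block to the rail.

Run:
```python
from h import *
f=load("w3"); P=lambda x,y,z:tojig(ray(f,160+x/2.2,60+y/2.2,z)).round(1)
print("spacer end",P(354,67,.112),"fence",P(305,108,.024),P(320,193,.024),"block",P(384,135,.026),P(383,390,.026),"rail",P(509,80,.024),P(490,400,.024),"stop",P(262,398,.024))
t=jig(-43,-57)
hit=lin(t,.03,.05,mf=5); s=r.get_state(); print("down",hit,s['tool_pos'],s['wrist_force'],s['t'])
if s['tool_pos'][2]<.038:
    z=s['tool_pos'][2]+.0005
    hit=lin(jig(-43,-45),z,.03,mf=6); s=r.get_state(); print("side",hit,tojig(s['tool_pos']),s['wrist_force'],s['t'])
```

```text
spacer end [-129.6  -57.2] fence [-117.   -75.1] [-85.4 -69.9] block [-107.4  -45.7] [ -3.6 -44.4] rail [-127.2   -0. ] [1.9 1. ] stop [  1.2 -95.2]
down True [ 0.54165524 -0.14326181  0.03399793] [-0.8079651   0.54750005  4.39083724] 11.625
side True [-42.98446335 -56.79045848] [-1.23946634  0.60388577  4.75661424] 11.8833
```

Run:
```python
from h import *
s=r.get_state(); xy=s['tool_pos'][:2]
lin(xy,.0352,.02); s=r.get_state(); print(s['tool_pos'],s['wrist_force'])
for k in range(3):
    hit=lin(jig(-43,-46),.0352,.03,mf=8); s=r.get_state(); print("side",hit,tojig(s['tool_pos']),s['wrist_force'],s['ft_torque'],s['t'])
    if tojig(s['tool_pos'])[1]>-50: break
```

```text
[ 0.54167667 -0.14331997  0.03495813] [-0.15107246  0.69313628 -0.5439107 ]
side False [-42.94346341 -46.25402131] [-0.97123646 -0.47153517 -2.27304971] [-0.03982089  0.11895578 -0.01217252] 12.6417
```

Run:
```python
from h import *
hit=lin(jig(-43,-41),.0352,.02,mf=8); s=r.get_state(); print("side",hit,tojig(s['tool_pos']),s['wrist_force'],s['t'])
y=tojig(s['tool_pos'])[1]
lin(jig(-43,y-.8),.0352,.03); hit=lin(jig(-43,y-.8),.031,.02,mf=3); r.hold(.1)
s=r.get_state(); print(hit,tojig(s['tool_pos']),s['tool_pos'],s['wrist_force'])
f=snap("wrist","w4"); print(proj(f,[*jig(-60,-60),.02]))
cv2.imwrite("pics/w4v.png",cv2.resize(cv2.imread("pics/w4.png")[20:270,160:480],None,fx=2.2,fy=2.2,interpolation=cv2.INTER_CUBIC))
```

```text
side True [-42.91617539 -46.83525911] [ 0.42321618  0.07878102 -0.66040274] 12.8917
True [-42.89961202 -47.32076505] [ 0.5512916  -0.1444992   0.03401598] [-0.39032328 -0.2062031   4.83593114]
(300.95280648100044, 206.06963060505007)
```

View pics/w4v.png

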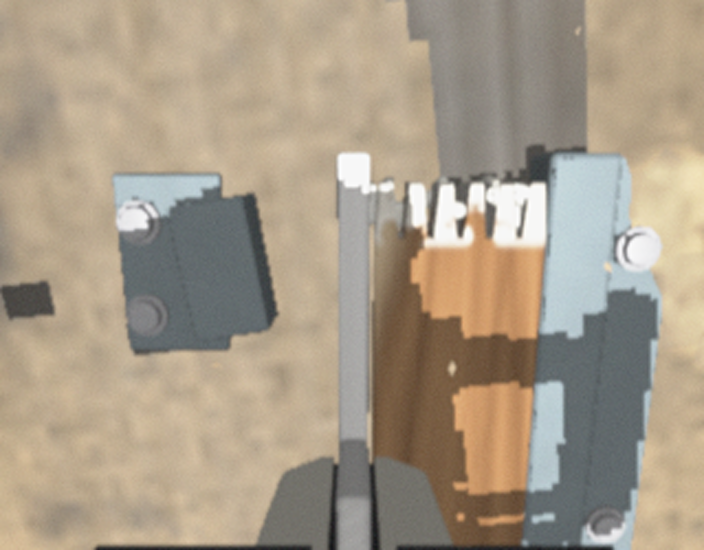

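The block now sits against the rail with the spacer close along its face (strip x≈340–368). I'll release it and fetch spacer B.

Run:
```python
from h import *
xy=r.get_state()['tool_pos'][:2]
r.set_gripper(.024); lin(xy,.10,.2)
lin([.55,.15],.17,.35,AR); pick(np.array([.5752,.2345]))
lin(jig(-93,-59.5),.10,.35,AJ); r.hold(.2)
f=snap("wrist","w5"); s=r.get_state(); print(s['t'],tojig(s['tool_pos']),s['tool_pos'],s['opening'],s['wrist_force'],proj(f,[*jig(-60,-60),.02]))
cv2.imwrite("pics/w5v.png",cv2.resize(cv2.imread("pics/w5.png")[60:330,160:480],None,fx=2.2,fy=2.2,interpolation=cv2.INTER_CUBIC))
```

```text
grip 0.007597504843104258
20.9417 [-94.85717262 -59.24344584] [ 0.54560477 -0.09149544  0.10041794] 0.007806948188870133 [ 0.69077233  0.68896996 -1.26795545] (319.6978865652843, 237.74550492398447)
```

View pics/w5v.png

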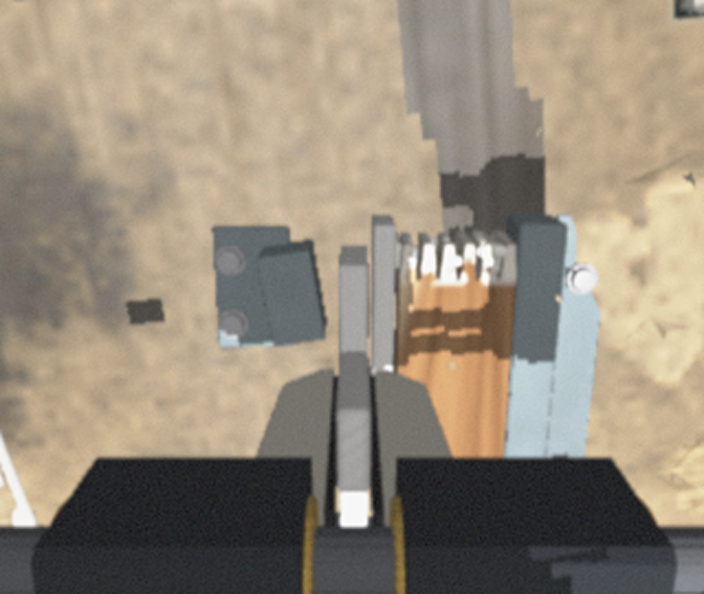

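A stands upright by the block (strip x≈373–393), and B hangs parallel between it and the fence. Lowering B now, then I'll nudge it against A.

Run:
```python
from h import *
f=load("w5"); P=lambda x,y,z:tojig(ray(f,160+x/2.2,60+y/2.2,z)).round(1)
print("A end",P(383,217,.026),"B end",P(353,248,.092),"fence",P(313,240,.024))
t=jig(-93,-59.5); lin(t,.045,.12)
hit=lin(t,.03,.05,mf=4); s=r.get_state(); print("down",hit,s['tool_pos'],s['wrist_force'],s['t'])
z=.0348
lin(t,z,.02); lin(jig(-93,-57),z,.03)
hit=lin(jig(-93,-52),z,.03,mf=7); s=r.get_state(); print("side",hit,tojig(s['tool_pos']),s['wrist_force'])
y=tojig(s['tool_pos'])[1]; hit=lin(jig(-93,y-.3),.031,.02,mf=3)
xy=r.get_state()['tool_pos'][:2]
r.set_gripper(.024); lin(xy,.10,.2)
# toward wedge: head centre
a=np.radians(-99+90); w=np.array([.4534,.2198])
lin(w,.12,.35,a); r.hold(.1); f=snap("wrist","w6"); s=r.get_state();print(s['t'],s['tool_pos'],proj(f,[*w,.03]))
cv2.imwrite("pics/w6v.png",cv2.resize(cv2.imread("pics/w6.png")[100:400,160:480],None,fx=2,fy=2,interpolation=cv2.INTER_CUBIC))
```

```text
A end [-130.6  -49. ] B end [-134.9  -59.7] fence [-121.7  -74.1]
down True [ 0.54653648 -0.09339086  0.03341735] [0.32354724 0.03283655 3.21344774] 21.8583
side False [-92.9069532  -54.27388178] [-4.8454255   0.71406427  0.88910842]
25.1333 [0.45407157 0.21739657 0.11955187] (319.7319575769695, 192.6843414238214)
```

View pics/w6v.png

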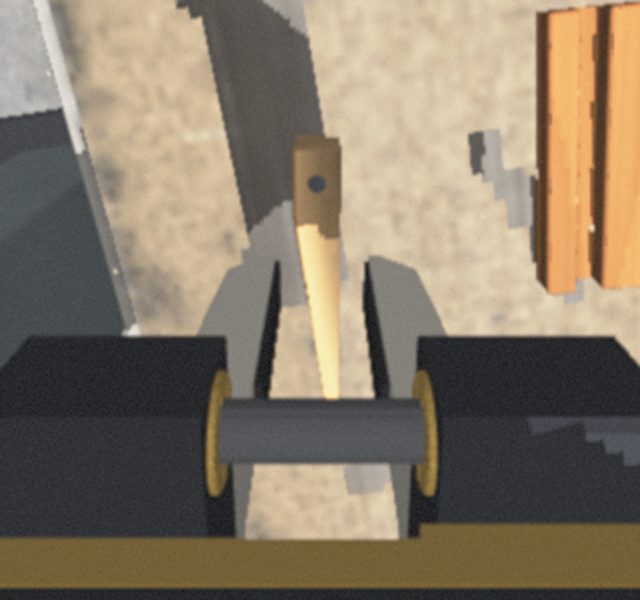

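Pin is at (316,183) against a predicted (319,185), so the grip point is good. Next: grip the wedge, carry it to the mouth and start inserting.

```bash
python3 - <<'E'
from h import *
w=np.array([.4534,.2198])
r.set_gripper(.05); lin(w,.02,.2); hit=lin(w,.006,.05,mf=6); print(hit,r.get_state()['tool_pos'])
r.set_gripper(0,20); print(r.get_state()['opening']); r.set_gripper(0,50)
lin(w,.07,.2); lin(jig(-258,-70.5),.06,.3,AJ); lin(jig(-258,-70.5),.02,.15)
hit=lin(jig(-258,-70.5),.002,.03,mf=4); r.hold(.1); s=r.get_state(); print(hit,s['tool_pos'],s['wrist_force'])
f=snap("wrist","w7"); print(s['t'],tojig(s['tool_pos']),proj(f,[*jig(-140,-65),.02]))
cv2.imwrite("pics/w7v.png",cv2.resize(cv2.imread("pics/w7.png")[130:400,160:480],None,fx=2.2,fy=2.2,interpolation=cv2.INTER_CUBIC))
t=snap("top","top1")
E
python3 -c "
import cv2
cv2.imwrite('pics/t1.png',cv2.resize(cv2.imread('pics/top1.png')[180:250,340:440],None,fx=7,fy=7,interpolation=cv2.INTER_CUBIC))"
```

```text
False [0.45336063 0.21973862 0.00597797]
0.02102750359509098
True [0.55390333 0.07173612 0.00593632] [0.09078936 0.42538414 5.06487762]
29.8833 [-257.92306342  -70.33052413] (329.18499724063855, 415.37941055824353)
```

View pics/w7v.png

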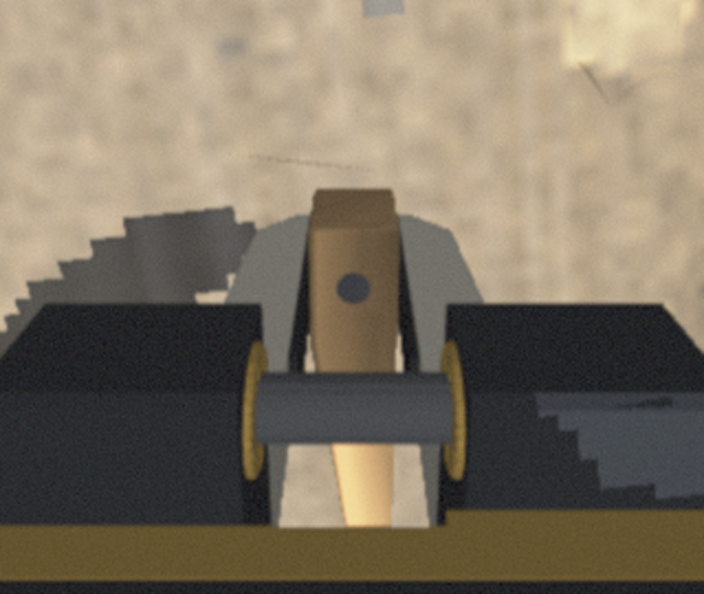

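The wedge is held squarely, pin at (353,288), resting on the bed. Inserting in force-monitored steps.

Run:
```python
from h import *
y=-70.3; z=.0065
lin(jig(-258,y),z,.02)
def rep(tag,h):
    s=r.get_state(); F=s['wrist_force']; j=tojig(s['tool_pos']).round(1)
    print(tag,h,j,"Fx %.1f Fy %.1f Fz %.1f Tz %.2f t %.1f"%(F[:2]@D,F[:2]@N,F[2],s['ft_torque'][2],s['t']),s['tool_pos'][2].round(4)); return j,F[:2]@D,F[:2]@N
h=lin(jig(-235,y),z,.08,mf=8); rep("in",h)
h=lin(jig(-195,y),z,.06,mf=8); rep("in",h)
x=-195
if not h:
  while x<-150:
    x+=5; h=lin(jig(x,y),z,.04,mf=8); j,fx,fy=rep("st",h)
    if h or abs(fy)>6 or fx<-8: break
```

```text
in False [-233.8  -70.3] Fx 0.9 Fy 0.0 Fz -2.0 Tz -0.05 t 30.7 0.0064
in False [-195.5  -70.3] Fx -0.9 Fy 0.3 Fz -0.8 Tz -0.04 t 31.5 0.0066
st False [-189.8  -70.3] Fx 0.2 Fy -0.4 Fz 0.2 Tz -0.02 t 31.8 0.0065
st False [-184.5  -70.3] Fx -0.3 Fy -0.4 Fz -0.8 Tz 0.02 t 32.0 0.0065
st False [-179.5  -70.3] Fx -0.6 Fy -0.0 Fz -0.3 Tz 0.04 t 32.3 0.0065
st False [-174.4  -70.3] Fx 0.6 Fy -0.3 Fz -0.9 Tz -0.01 t 32.6 0.0065
st False [-169.5  -70.2] Fx 0.2 Fy -0.2 Fz -0.8 Tz 0.04 t 32.9 0.0065
st False [-164.5  -69.6] Fx -0.0 Fy 1.4 Fz -1.4 Tz 0.14 t 33.1 0.0066
st False [-160.   -69.1] Fx -0.3 Fy 3.4 Fz -1.6 Tz 0.17 t 33.4 0.0068
st True [-157.8  -68.8] Fx -0.5 Fy -0.1 Fz 3.1 Tz 0.11 t 33.6 0.0069
```

View pics/t1.png

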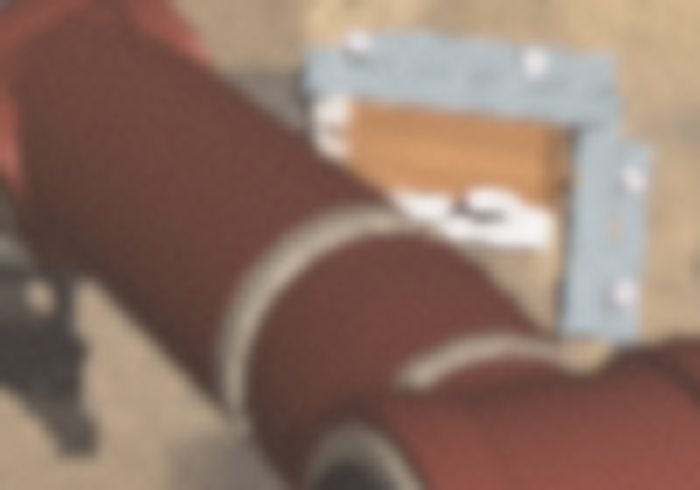

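```bash
cat >> h.py <<'E'
def rep(tag,h=None):
    s=r.get_state(); F=s['wrist_force']; j=tojig(s['tool_pos']).round(1)
    print(tag,h,j,"Fx %.1f Fy %.1f Fz %.1f Tz %.2f t %.1f"%(F[:2]@D,F[:2]@N,F[2],s['ft_torque'][2],s['t']),s['tool_pos'][2].round(4)); return j,F[:2]@D,F[:2]@N
E
python3 - <<'E'
from h import *
z=.0062
for k in range(10):
    j=tojig(r.get_state()['tool_pos'])
    h=lin(jig(j[0]+4,-68.8),z,.02,mf=16); j2,fx,fy=rep("push",h)
    if fx<-13 or j2[0]>-140: break
r.hold(.3); rep("held")
E
```

```text
push False [-157.8  -68.8] Fx -6.7 Fy -0.1 Fz 6.7 Tz -0.00 t 34.0 0.0069
push False [-157.8  -68.8] Fx -6.6 Fy 0.1 Fz 6.0 Tz 0.02 t 34.3 0.0069
push False [-157.8  -68.8] Fx -6.8 Fy 0.3 Fz 5.5 Tz 0.04 t 34.5 0.0069
push False [-157.8  -68.8] Fx -5.4 Fy 0.9 Fz 4.5 Tz -0.00 t 34.8 0.0069
push False [-157.8  -68.8] Fx -6.8 Fy 0.5 Fz 4.8 Tz 0.06 t 35.0 0.0069
push False [-157.8  -68.8] Fx -6.4 Fy -0.3 Fz 5.1 Tz -0.00 t 35.3 0.0069
push False [-157.8  -68.8] Fx -6.4 Fy -0.4 Fz 6.0 Tz 0.01 t 35.5 0.0069
push False [-157.8  -68.8] Fx -5.6 Fy 0.4 Fz 5.7 Tz 0.07 t 35.8 0.0069
push False [-157.8  -68.8] Fx -6.6 Fy 0.5 Fz 5.8 Tz 0.03 t 36.0 0.0069
push False [-157.8  -68.8] Fx -6.6 Fy -0.5 Fz 5.9 Tz -0.04 t 36.3 0.0069
held None [-157.8  -68.8] Fx -6.9 Fy 0.9 Fz 6.2 Tz 0.04 t 36.6 0.0069
```

Run:
```python
from h import *
z=.0068
for k in range(12):
    j=tojig(r.get_state()['tool_pos'])
    h=lin(jig(j[0]+14,-68.8),z,.03,mf=19); j2,fx,fy=rep("push",h)
    if fx<-17 or j2[0]>-140: break
r.hold(.3); rep("held")
```

```text
push False [-157.6  -68.7] Fx -18.7 Fy -0.6 Fz 1.6 Tz -0.19 t 37.1 0.0075
held None [-157.5  -68.7] Fx -19.5 Fy -1.5 Fz 1.1 Tz -0.22 t 37.4 0.0075
```

Run:
```python
from h import *
f=snap("scene","s8"); g=snap("top","t8"); w=snap("wrist","w8")
def crop(n,f,sz,sc):
    u,v=proj(f,[*jig(-85,-50),.04]); x0,y0=int(u-sz[0]/2),int(v-sz[1]/2)
    im=cv2.imread(f"pics/{n}.png")[y0:y0+sz[1],x0:x0+sz[0]]; print(n,x0,y0,sc)
    return cv2.resize(im,None,fx=sc,fy=sc,interpolation=cv2.INTER_CUBIC)
a=crop("s8",f,(160,110),5); b=crop("t8",g,(80,36),5)
im=np.zeros((a.shape[0],800,3),np.uint8); im[:]=a[:, :800]
out=np.vstack([im[:, :],]) 
out=np.vstack([im[:420],np.hstack([b,np.zeros((180,400,3),np.uint8)])]); cv2.imwrite("pics/c8.png",out); print(out.shape)
for n,p in dict(Atab=(-35,-47,.062),Btab=(-85,-55,.062),Aend=(0,-47,.026),Bmouth=(-120,-55,.026),Btab12=(-97,-55,.062),Atab10=(-45,-47,.062)).items(): print(n,np.round(proj(f,[*jig(*p[:2]),p[2]]),1),np.round(proj(g,[*jig(*p[:2]),p[2]]),1))
```

```text
s8 318 121 5
t8 355 190 5
(600, 800, 3)
Atab [414.5 167. ] [412.9 208.6]
Btab [400.  170.2] [396.9 209.2]
Aend [424.4 177. ] [421.  211.4]
Bmouth [388.  183.5] [384.  209.3]
Btab12 [396.1 170.8] [393.1 208.7]
Atab10 [411.4 167.5] [409.8 208.2]
```

View pics/c8.png

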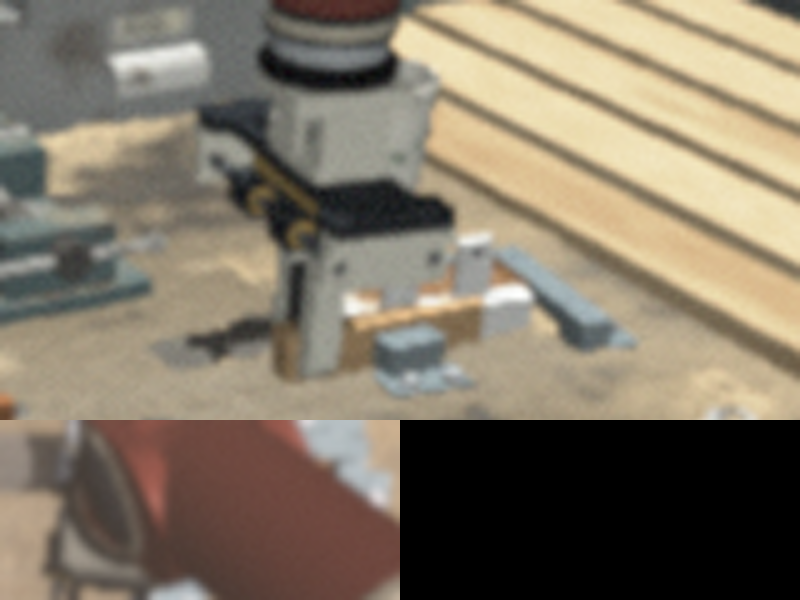

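Run:
```python
from h import *
a=rep("a"); r.hold(1.0); b=rep("b"); print(r.get_state()['opening'])
if b[1]<-12: r.sign_off(); print("signed")
```

```text
a None [-157.5  -68.7] Fx -19.8 Fy -0.2 Fz 1.9 Tz -0.21 t 37.5 0.0075
b None [-157.5  -68.7] Fx -19.7 Fy -0.5 Fz 1.3 Tz -0.12 t 38.5 0.0075
0.02081394676372023
the job is handed in; nothing more can be done
signed
```

I clamped the block with both spacers and the wedge. I handed the job in at 38.5 s with the gripper still holding the wedge and pushing it in.

- **Gap and spacers:** The gap measured about 32–33 mm, so one spacer would have left about 25 mm, too wide for the wedge. I stood spacer A along the block, used it to push the block against the rail, then stood spacer B beside it.
- **Wedge:** It stopped with its tip about 77 mm past the fence mouth and its head outside. It slid along the fence, then stopped where I expected it to meet spacer B.
- **Final push:** Raising the push from about 7 N to 19 N moved the wedge only 0.3 mm. It then held steady at 19.7 N for a second without moving.
- **Final picture:** Spacer A stands upright and the wedge is in past the fence. Spacer B is mostly hidden behind the gripper.

**Not fully confirmed:**
- The spacers look a few millimetres short of the end stop (A's centre near jig x −65 mm). I estimate both are inside the allowed range, but I could not measure B's final position.
- I could not measure the block-to-jig force directly. I inferred it from the jam.
- The last reading put the fingers 1.5 mm higher than where I gripped the wedge, so it may be that far off the bed, within the 10 mm limit.
- I did not re-check the mug, spanner and glue pot in a last picture. The arm was never brought near them.

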